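# Push a jammed cotton reel out of a drain pipe with a dowel

## Task

A cotton reel is jammed in the short drain pipe clamped on the worktop. Put the square metal dish squarely under the plain end of the pipe, then take the wooden dowel from its rest and push the reel with it, in through the collared end and out of the plain end, so that it drops into the dish. Lay the dowel back in both notches of its rest and leave the dish with the reel where it is; do not touch the reel with the gripper, do not let it land on the worktop, and leave the other things alone.

Things in the scene. Friction and masses are not known exactly. Their poses are not given: they have to be found in the camera images.
- pipe: Level grey plastic pipe in a fixed wooden clamp. Origin on the worktop under the pipe's middle; the pipe lies along y (-45 to +45 mm), axis 68 mm above the worktop, outside 42 mm, bore 35 mm. Collar (12 mm long, 52 mm across) at the -y end, plain end at +y. The clamp's base (110 x 50 x 10 mm) ends at y = +10 mm; from there on 47 mm of height is free under the pipe.
- pipe_in (a point): Centre of the pipe's collared mouth (on the axis); axes as pipe, so +y points into the pipe.
- pipe_mid (a point): Middle of the pipe, on its axis; axes as pipe. A springy rubber lip in the top of the bore here bears on the reel: it takes a push of up to 12 N to shift it, little once past. With the reel out the lip hangs at least 12 mm above the axis.
- pipe_out (a point): Centre of the pipe's plain mouth (on the axis); axes as pipe, so +y points out of the pipe. A dish centred 45 mm beyond it along +y catches the reel well.
- reel_c (a point): Centre of the jammed white cotton reel, 31 mm across and 43 mm long, its length (own z) along the pipe, within 5 mm of the pipe's middle. It comes free when it is pushed wholly past the plain mouth, tips and drops.
- reel: The same reel; origin at the centre of one end face, z along its length.
- dish_c (a point): Centre of the loose open dark metal dish, half-way up (17 mm over its underside), z up, x and y square to its sides. Outside 120 x 120 mm, 34 mm high, walls 5 mm, floor 5 mm thick, 0.25 kg; it stands on the worktop, can be slid, or pinched over a wall from above.
- dowel_c (a point): Centre of the round wooden dowel, 18 mm across, 280 mm long, x along its length, 0.06 kg, both ends alike. It lies in its rest with its axis 41 mm above the worktop and is free to be pinched from above at its middle.
- dowel: The same dowel, origin at its centre, x along its length.
- rest_c (a point): Where the dowel's centre belongs when laid in the rest, 41 mm above the worktop; x along the dowel, z up. The rest is fixed: a wooden base 190 x 56 x 10 mm with two upright V-notched saddles at x = -80 and +80 mm, each 14 mm thick, notch 42 mm wide at the top and open upward at 90 degrees, saddle tops about 49 mm above the worktop.
- wax_pot: Bystander, to be left alone: round white pot with a tan lid, 62 mm across, 35 mm high; origin at the centre of its underside.
- dropper: Bystander, to be left alone: small brown dropper bottle, 33 mm across, 102 mm high; origin at the centre of its underside.
- spare_reel: Bystander, to be left alone: standing reel of thread, 31 mm across, 43 mm high; not the jammed one; origin at the centre of its underside.
- candle: Bystander, to be left alone: glass candle jar, 76 mm across, 90 mm high; origin at the centre of its underside.
- roll: Bystander, to be left alone: roll of masking tape lying flat, 100 mm across, 25 mm high; origin at the centre of its underside.

How it is judged (in metres and radians):
On the way, in this order (a step that is already met when the one before it is completed fails the run):
1. the dish stands under the pipe's plain end, let go, with the reel still jammed in the pipe (x of dish_c in the frame of pipe_out between -0.03 and 0.03 m and y of dish_c in the frame of pipe_out between 0.01 and 0.07 m and angle between dish_c's own z axis and vertical below 0.06 rad and distance between reel_c and pipe_mid below 0.015 m and contact force between the fingers and anything else below 0.2 N), for 0.2 s.
2. the dowel, in through the collared end, presses on the reel in the pipe (contact force between dowel and reel above 0.5 N and y of dowel_c in the frame of pipe_in below -0.03 m and distance between reel_c and pipe_mid below 0.03 m).
3. the reel has dropped into the dish (x of reel_c in the frame of dish_c between -0.055 and 0.055 m and y of reel_c in the frame of dish_c between -0.055 and 0.055 m and z of reel_c in the frame of dish_c below 0.022 m and x of dish_c in the frame of pipe_out between -0.03 and 0.03 m and y of dish_c in the frame of pipe_out between 0.01 and 0.07 m and angle between dish_c's own z axis and vertical below 0.06 rad), for 0.2 s.
At the end, for the whole second after the job is handed in: The reel lies in the dish; the dish stands flat under the pipe's plain end (centre 10 to 70 mm beyond the mouth, within 30 mm of the pipe's line); the dowel rests in both notches (axis within 7 mm and 0.08 rad of their line, centre within 40 mm of the rest's middle) (all of step 3 and x of dowel_c in the frame of rest_c between -0.04 and 0.04 m and y of dowel_c in the frame of rest_c between -0.007 and 0.007 m and z of dowel_c in the frame of rest_c between -0.006 and 0.006 m and angle between the x axis of dowel_c and the x axis of rest_c, either way round below 0.08 rad and linear speed of dowel below 0.02 m/s); the robot touches nothing.
It fails at once if the gripper touches the reel (contact force between the fingers and reel above 0.3 N).
It fails at once if the reel lands on the worktop beside the dish (height (world z) of reel_c below 0.04 m and horizontal distance between reel_c and dish_c above 0.082 m).
It fails at once if a bystander is pushed more than 30 mm away (distance of any of wax_pot, dropper, spare_reel, candle, roll from where it was at the start of the episode above 0.03 m).
It also fails if it takes over 61 s, if anything falls off the work surface, if the arm or the gripper's body presses on something with over 40 N, if the wrist force passes 120 N, or if a joint passes its speed limit or range.

## Robot

A 6-joint arm with a two-finger parallel gripper is mounted at the origin on a cart in front of the work surface, level with it; the furniture and walls round the work are solid. World frame = base frame: x ahead of the robot, y to its left, z up, the work surface at z = 0. Lengths are in mm, angles in rad, forces in N, time in s.
With the tool pointing down it reaches from about 350 to 875 mm from the base axis. Payload 15.5 kg.
Tool frame: the origin (TCP) lies midway between the tips of the shut fingers; the grasp point (between the pads) lies robot.pinch_z behind it (robot.pinch_z is the distance from the TCP to the grasp point, in mm); x points along the fingers, z is the direction in which the jaws open and shut, and the axes are right-handed (so a half turn about x gives the same grasp; the last joint's range is limited). The gripper opens to 85 mm and grips with 20 to 120 N. Pads are 22 mm wide; open, the fingers measure 114 mm over their backs; the gripper's body (76 mm by 85 mm) begins 54 mm behind the grasp point. The pads swing forward as they close: fully open they stand 13 mm farther back than shut.
Start: joints at [-1.284, 0.494, 1.345, -0, 1.302, -0.096], TCP at [232.871, -579.998, 231.277] pointing down, gripper open.
Joint ranges: [-2.91, 2.91], [-0.82, 2.16], [0.22, 2.67], [-1.22, 4.37], [0.12, 2.79], [-3.08, 3.08]. Speed limits (rad/s): [1.89, 1.89, 2.57, 3.01, 3.01, 3.01].

## Interface

Orientations are given as a unit quaternion [x, y, z, w].
In Python, from bench import robot, vision gives the robot as it stands.
- The arm moves only by the shell command python3 -m pendant 'ROWS' [FORCE]. ROWS is JSON, a list of rows, each a list of 7 numbers: the shift along the tool's x, y, z in cm, then the turn, a rotation vector about the tool's x, y, z in degrees, then the opening, from 0 (shut) to 1 (fully open). In form: [[tx, ty, tz, rx, ry, rz, grip], ...]. A call has 1 to 8 rows; each row is the pose to reach, as a shift and turn from the pose measured when the call began, along the tool's axes at that moment; what a row does not reach only later rows make up. A row lasts 1/10 s, in which the tool goes at most 50 mm and 8.59 degrees, less where a joint would pass 70% of its speed; a pose out of reach is approached as far as the arm can. A call with a gripper value outside its range is refused whole. The fingers move at their own pace and stop on an object; FORCE is the grip in N (left out, the last holds). Time passes only in rows, so rows that repeat a pose let the fingers close. It gives the time, the measured TCP pose, the force and the opening at its end, in the units of the state.
- robot.get_state(): the state, without advancing time (a new reading comes with each control period).
- vision.camera(name): name is "scene" or "top" or "wrist"; returns the picture (384x512x3 uint8, red, green, blue); there is no depth.
- vision.camera_model(name): a dict with "intrinsics" (3x3 intrinsics, pixels), "R" (3x3) and "t" (3): a world point X has camera coordinates R X + t; the wrist camera has in their place "hand_eye" (4x4, takes a point from camera to tool coordinates, whose origin is the TCP and whose axes are the tool frame's). Camera axes: x right, y down, z forward; pixel columns grow to the right and rows downward; lengths in mm; the calibration is good to about 2 mm. A picture is of the moment at which its call begins: read the wrist's pose just before it. camera_model takes no time and is no camera call.
- robot.sign_off(): hands the job in, once; it reports no verdict.
Trained networks look in the newest picture that a camera, given by its name, has taken for a name from the list of things; names that differ only in an ending like _2 or _b are one class to them, and where a whole thing is asked for, a point or a joint stands for the part that bears it (a point fixed in the world has none). Each returns a list of dicts, best first, with "conf" (0 to 1); they miss things now and then, are a little off and sometimes report something else, mostly with a low value. They report only what shows in the picture. A call takes as long as a camera call.
- vision.boxes_of(query, camera): "centre" ([x, y, z] in mm, in world coordinates, good to about 4 mm: the middle of the surface that is visible of it).
- vision.silhouettes(query, camera): "mask" (384x512 bool, what is visible of it).
The state is a dict: "t": time; "qpos": joint angles; "joint_vel": joint speeds; "joint_efforts": joint torques, N m; "ee_pos": TCP position; "ee_rot": TCP orientation; "force": force on the tool from outside, world axes, zero at the start; "moment": the same for the moment, N m; "gripper_width": finger opening in mm.
Only numpy, scipy, OpenCV 4.12 (cv2) and the standard library are available. Lean on these libraries where they do the work, as an engineer would, in place of code of your own. Each camera call takes 0.05 s, during which the arm holds its last target. There are 200 camera calls.

## Working session

There is one attempt and no reset: what is moved stays moved. The work goes in short steps, Python scripts to look and compute and a shell command to move; the robot and the scene stay as the last step left them, time stands still between calls to the robot, and variables do not carry over. Pictures are saved under pics/ and viewed, about 8 in all and at most 12, crops included, and the job is handed in when it is done.

```bash
ls; mkdir -p pics; cat > /tmp/a.py <<'E'
E
python3 - <<'E'
import sys; sys.path.insert(0,'.')
from bench import robot, vision
import cv2, numpy as np
s=robot.get_state(); print({k:np.round(v,3) for k,v in s.items()}, robot.pinch_z)
ims=[]
for c in("scene","top"):
    im=vision.camera(c); cv2.imwrite(f'pics/{c}0.png',cv2.resize(im[:,:,::-1],(800,600),interpolation=cv2.INTER_CUBIC))
    for q in("pipe","dish_c","dowel","rest_c","pipe_in","pipe_out","reel","wax_pot","dropper","spare_reel","candle","roll"):
        try: print(c,q,[(np.round(d['centre']).tolist(),round(d['conf'],2)) for d in vision.boxes_of(q,c)][:2])
        except Exception as e: print(c,q,e)
    m=vision.camera_model(c); print(np.round(m['intrinsics'],1).tolist(),np.round(m['R'],3).tolist(),np.round(m['t'],1))
print(vision.camera_model('wrist')); print(robot.get_state()['t'])
E
```

```text
pics
{'t': np.float64(0.0), 'qpos': array([-1.284,  0.494,  1.346, -0.   ,  1.302, -0.095]), 'joint_vel': array([-0.001,  0.001, -0.001, -0.001, -0.002,  0.003]), 'joint_efforts': array([-2.0000e-03, -8.8215e+01, -3.8387e+01, -0.0000e+00,  1.0000e-02,
        0.0000e+00]), 'ee_pos': array([ 232.779, -579.659,  230.708]), 'ee_rot': array([ 0.396,  0.586, -0.396,  0.585]), 'force': array([-0.482,  0.044, -0.12 ]), 'moment': array([ 0.052, -0.017,  0.029]), 'gripper_width': np.float64(85.511)} 18.700000000000003
scene pipe [([572.0, 22.0, 54.0], 0.74)]
scene dish_c [([479.0, 279.0, 12.0], 0.73)]
scene dowel [([423.0, -45.0, 49.0], 0.68)]
scene rest_c [([424.0, -74.0, 11.0], 0.86)]
scene pipe_in [([576.0, 26.0, 57.0], 0.77)]
scene pipe_out [([576.0, 22.0, 50.0], 0.85)]
scene reel []
scene wax_pot []
scene dropper []
scene spare_reel [([329.0, 139.0, 27.0], 0.79), ([574.0, 22.0, 53.0], 0.3)]
scene candle [([757.0, 76.0, 63.0], 0.81)]
scene roll [([673.0, 399.0, 17.0], 0.9)]
[[403.2, 0.0, 259.3], [0.0, 403.2, 183.3], [0.0, 0.0, 1.0]] [[-0.758, -0.652, 0.015], [-0.278, 0.303, -0.912], [0.59
[... 639 characters left out ...]
24.0], 0.74)]
[[360.9, 0.0, 251.3], [0.0, 360.9, 193.9], [0.0, 0.0, 1.0]] [[0.022, -0.999, -0.028], [-0.988, -0.017, -0.156], [0.155, 0.031, -0.987]] [ -29.1  580.5 1059.2]
{'intrinsics': array([[273.44435761,   0.        , 253.49680611],
       [  0.        , 273.44435761, 188.89159919],
       [  0.        ,   0.        ,   1.        ]]), 'hand_eye': array([[ 6.05831515e-05, -3.20458323e-01,  9.47262614e-01,
        -1.43466898e+02],
       [ 4.45507866e-04, -9.47262513e-01, -3.20458317e-01,
         8.13469869e+01],
       [ 9.99999899e-01,  4.41427321e-04,  8.53785555e-05,
         3.91256380e-02],
       [ 0.00000000e+00,  0.00000000e+00,  0.00000000e+00,
         1.00000000e+00]])}
1.3
```

View pics/top0.png

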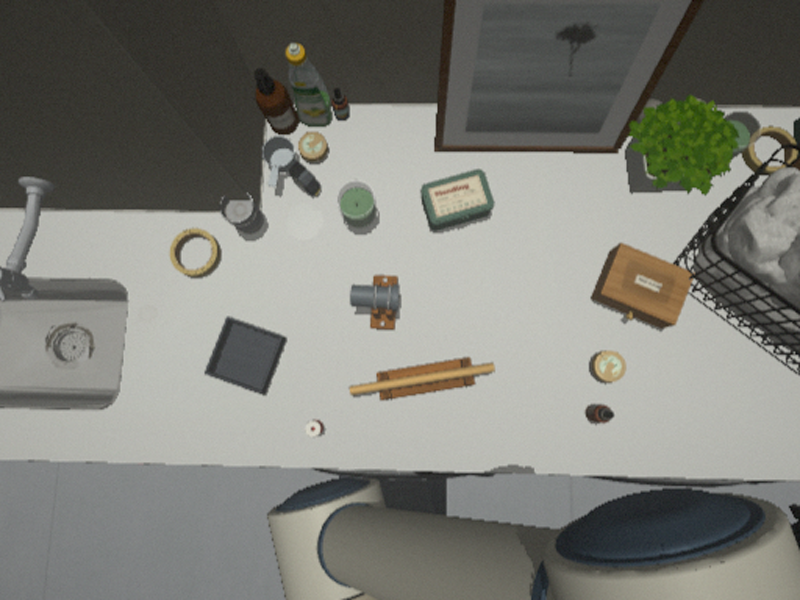

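View pics/scene0.png

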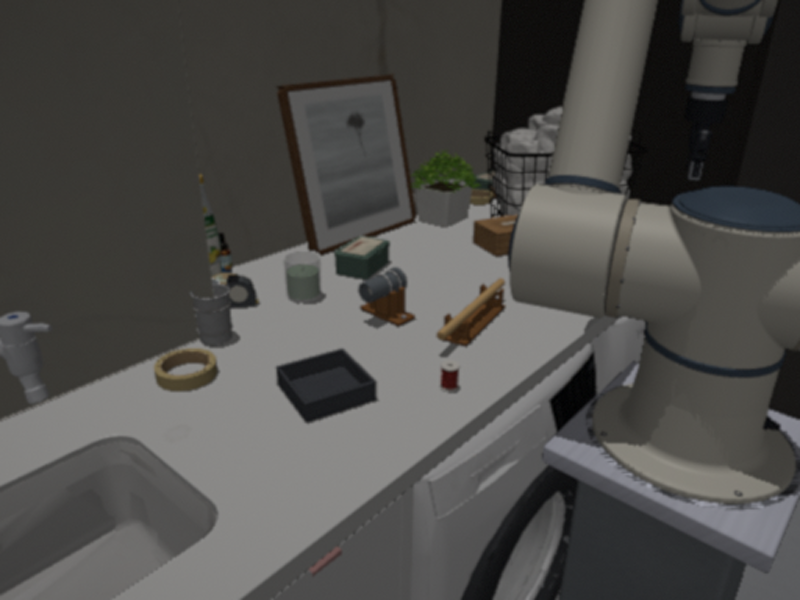

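The top view shows the pipe at about (375,297) with its collar to the right (−y world) and its plain end to the left. The dish is at (246,355), turned about 17°. The dowel lies in its rest at (422,379). The scene view agrees. I'll fit poses by matching model silhouettes.

```bash
cat > h.py <<'E'
import sys; sys.path.insert(0,'.')
from bench import robot, vision
import cv2, numpy as np
from scipy.optimize import minimize
from scipy.spatial.transform import Rotation as Rn
def box(cx,cy,cz,lx,ly,lz):
    return np.array([[cx+a*lx/2,cy+b*ly/2,cz+c*lz/2] for a in(-1,1) for b in(-1,1) for c in(-1,1)])
def cyl(y0,y1,r,z):  # along y
    a=np.linspace(0,2*np.pi,24); return np.array([[r*np.cos(t),y,z+r*np.sin(t)] for y in(y0,y1) for t in a])
M={'dish':[box(0,0,17,120,120,34)],
   'dowel':[cyl(-140,140,9,41)[:,[1,0,2]]],
   'rest':[box(0,0,5,190,56,10),box(-80,0,25,14,56,49),box(80,0,25,14,56,49)],
   'pipe':[cyl(-45,45,21,68),cyl(-45,-33,26,68)],
   'pipeclamp':[cyl(-45,45,21,68),cyl(-45,-33,26,68),box(0,-15,5,110,50,10)]}
def cam(name):
    """returns image, K, R, t (world->cam)"""
    s=robot.get_state(); im=vision.camera(name); m=vision.camera_model(name); K=m['intrinsics']
    if name!='wrist': return im,(K,m['R'],m['t'])
    T=np.eye(4); T[:3,:3]=Rn.from_quat(s['ee_rot']).as_matrix(); T[:3,3]=s['ee_pos']
    W=np.linalg.inv(T@m['hand_eye']); return im,(K,W[:3,:3],W[:3,3])
def proj(P,c):
    q=(np.asarray(P,float)@c[1].T+c[2]); q=q@c[0].T; return q[:,:2]/q[:,2:]
def plane(uv,c,z):
    d=np.linalg.inv(c[0])@np.c_[np.asarray(uv,float).reshape(-1,2),np.ones(np.size(uv)//2)].T
    d=c[1].T@d; o=-c[1].T@c[2]; return (o[:,None]+d*((z-o[2])/d[2])).T
def w(P,p):
    c,s=np.cos(p[2]),np.sin(p[2]); return np.c_[c*P[:,0]-s*P[:,1]+p[0], s*P[:,0]+c*P[:,1]+p[1], P[:,2]]
def render(parts,p,c,S=4):
    m=np.zeros((384*S,512*S),np.uint8)
    for P in parts:
        h=cv2.convexHull(((proj(w(P,p),c)+.5)*S*16).astype(np.int32)); cv2.fillConvexPoly(m,h,255,shift=4)
    return cv2.resize(m,(512,384),interpolation=cv2.INTER_AREA)/255.
def fit(model,p0,obs):
    """obs list of (mask,cam); p=(x,y,yaw)"""
    parts=M[model]
    def f(v):
        p=(v[0],v[1],v[2]/100); s=0
        for m,c in obs:
            r=render(parts,p,c); s+=1-np.minimum(r,m).sum()/np.maximum(r,m).sum()
        return s/len(obs)
    v0=np.array([p0[0],p0[1],p0[2]*100]); best=None
    for k in(12,5):
        sim=np.array([v0,v0+[k,0,0],v0+[0,k,0],v0+[0,0,k]])
        r=minimize(f,v0,method='Nelder-Mead',options=dict(initial_simplex=sim,maxiter=120,xatol=.1,fatol=1e-4)); v0=r.x
    return np.array([v0[0],v0[1],v0[2]/100]),r.fun
def mask(q,name,i=0):
    d=vision.silhouettes(q,name); return (d[i]['mask'].astype(float),d[i]['conf']) if d else (None,0)
def outline(im,model,p,c,col):
    r=(render(M[model],p,c)>.5).astype(np.uint8); k,_=cv2.findContours(r,0,1); cv2.drawContours(im,k,-1,col,1)
E
python3 - <<'E'
from h import *
G={'dish':('dish_c',(479,277,.3)),'dowel':('dowel',(439,-73,1.7)),'rest':('rest_c',(439,-80,1.7)),'pipe':('pipe',(586,5,0))}
G['dowel']=('dowel',(439,-73,np.pi/2+.1)); G['rest']=('rest_c',(439,-80,np.pi/2+.1))
O={}; C={}; I={}
for n in('top','scene'):
    I[n],C[n]=cam(n)
    for k,(q,p) in G.items():
        m,cf=mask(q,n); 
        if m is not None: O[k,n]=(m,C[n]); print(k,n,round(cf,2),int(m.sum()),np.round(np.argwhere(m).mean(0)[::-1]))
vis=[]
for k,(q,p) in G.items():
    for ns in(['top'],['scene'],['top','scene']):
        ob=[O[k,n] for n in ns if (k,n) in O]
        if not ob: continue
        for mod in([k,'pipeclamp'] if k=='pipe' else [k]):
            r,f=fit(mod,p,ob); print(mod,ns,np.round(r,3),round(f,3))
    for n in('top','scene'):
        outline(I[n],k,r,C[n],(255,0,0))
        if (k,n) in O: kk,_=cv2.findContours((O[k,n][0]>.5).astype(np.uint8),0,1); cv2.drawContours(I[n],kk,-1,(0,255,0),1)
a=cv2.resize(I['top'][150:280,100:340],(800,433)); b=I['scene'][150:280,140:350]
np.save('/tmp/a.npy',a)
cv2.imwrite('pics/fit.png',np.vstack([a[:,:,::-1][:300],cv2.resize(b,(480,297))[:,:,::-1] @ np.eye(3) if 0 else np.pad(cv2.resize(b,(480,297))[:,:,::-1],((0,3),(0,320),(0,0)))]))
print(robot.get_state()['t'])
E
```

```text
dish top 0.77 1623 [157. 227.]
dowel top 0.73 567 [269. 242.]
rest top 0.89 751 [271. 242.]
pipe top 0.72 742 [242. 191.]
dish scene 0.93 2002 [208. 246.]
dowel scene 0.66 322 [300. 199.]
rest scene 0.69 529 [305. 204.]
pipe scene 0.86 844 [247. 190.]
dish ['top'] [ 4.78142e+02  2.74014e+02 -3.25000e-01] 0.03
dish ['scene'] [ 4.77144e+02  2.73220e+02 -3.31000e-01] 0.027
dish ['top', 'scene'] [ 4.77715e+02  2.73481e+02 -3.24000e-01] 0.032
dowel ['top'] [438.241 -77.167   1.756] 0.118
dowel ['scene'] [434.709 -73.425   1.759] 0.118
dowel ['top', 'scene'] [436.942 -76.245   1.756] 0.156
rest ['top'] [438.404 -83.298   1.777] 0.364
rest ['scene'] [435.599 -85.412   1.811] 0.419
rest ['top', 'scene'] [438.11  -84.217   1.775] 0.398
pipe ['top'] [ 5.92085e+02  1.79290e+01 -5.30000e-02] 0.411
pipeclamp ['top'] [ 5.92309e+02  1.79140e+01 -5.00000e-02] 0.061
pipe ['scene'] [5.79542e+02 2.86130e+01 6.50000e-02] 0.484
pipeclamp ['scene'] [5.90088e+02 1.48410e+01 4.00000e-03] 0.194
pipe ['top', 'scene'] [ 5.90239e+02  1.78890e+01 -8.90000e-02] 0.469
pipeclamp ['top', 'scene'] [ 5.92153e+02  1.71550e+01 -4.90000e-02] 0.138
1.8
```

```bash
cat > plan.py <<'E'
# usage: plan.py x y z jaw_heading_deg(world angle of tool z, mod 180) -> tool-frame shift cm, rotvec deg
from h import *
s=robot.get_state(); R=Rn.from_quat(s['ee_rot']).as_matrix(); p=s['ee_pos']
x,y,z,a=map(float,sys.argv[1:5]); a=np.radians(a)
best=[]
for h in(a,a+np.pi):
    Z=np.array([np.cos(h),np.sin(h),0]); X=np.array([0,0,-1.]); T=np.c_[X,np.cross(Z,X),Z]
    best.append(np.degrees(Rn.from_matrix(R.T@T).as_rotvec()))
best.sort(key=np.linalg.norm)
print('t',round(s['t'],2),'pos',np.round(p,1),'jaw',np.round(np.degrees(np.arctan2(R[1,2],R[0,2])),2),'axX',np.round(R[:,0],3),'axY',np.round(R[:,1],2),'w',round(s['gripper_width'],1),'F',np.round(s['force'],1),'q6',np.round(s['qpos'][5],2))
print('shift cm',np.round(R.T@(np.array([x,y,z])-p)/10,2),'rot',np.round(best[0],2),'alt',np.round(best[1],1))
E
python3 plan.py 350 -60 230 100; python3 plan.py 496.1 328 130 71.4
```

```text
t 1.8 pos [ 232.9 -580.   231.3] jaw -68.12 axX [-0. -0. -1.] axY [ 0.93  0.37 -0.  ] w 85.7 F [-0.4  1.   0.7] q6 -0.1
shift cm [  0.13  30.24 -43.89] rot [11.88  0.    0.  ] alt [-168.1   -0.     0. ]
t 1.8 pos [ 232.9 -580.   231.3] jaw -68.12 axX [-0. -0. -1.] axY [ 0.93  0.37 -0.  ] w 85.7 F [-0.4  1.   0.7] q6 -0.1
shift cm [ 10.12  58.26 -74.45] rot [40.48  0.    0.  ] alt [-139.5   -0.     0. ]
```

View pics/fit.png

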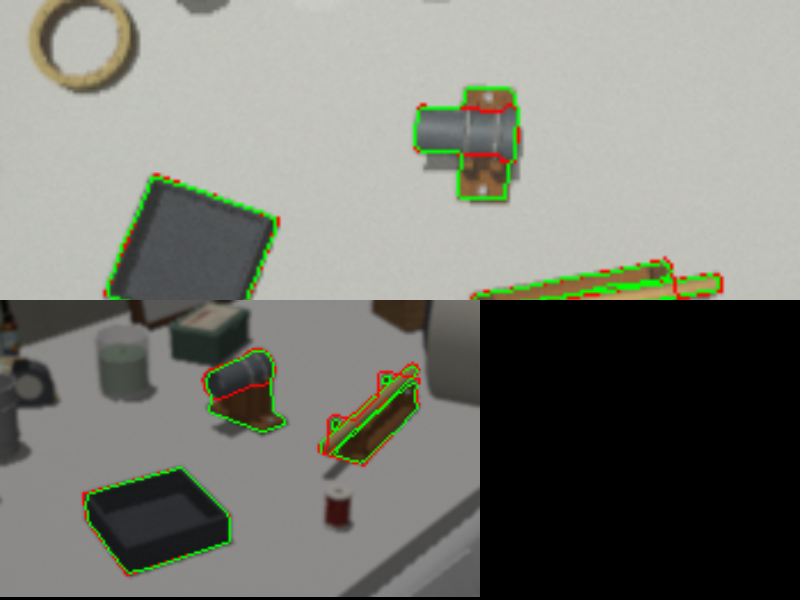

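The fit outlines match the dish, the pipe and the rest closely. Moving to the dish now.

```bash
python3 -m pendant '[[0,30.2,-43.9,20,0,0,0.7],[0,30.2,-43.9,20,0,0,0.7],[0,30.2,-43.9,20,0,0,0.7],[0,30.2,-43.9,20,0,0,0.7],[0,30.2,-43.9,20,0,0,0.7],[0,30.2,-43.9,20,0,0,0.7],[0,30.2,-43.9,20,0,0,0.7],[0,30.2,-43.9,20,0,0,0.7]]' 60; python3 - <<'E'
from h import *
im,c=cam('wrist'); cv2.imwrite('pics/w1.png',im[:,:,::-1]); print([d['conf'] for d in vision.silhouettes('dowel','wrist')],[d['conf'] for d in vision.silhouettes('pipe','wrist')])
E
python3 plan.py 496.1 328 130 71.4
```

```text
t: 2.6
ee_pos: [320.5, -188.0, 231.5]
ee_rot: [0.492, 0.508, -0.492, 0.508]
force: [1.9, -0.0, -0.6]
gripper_width: 59.9
[0.89] []
t 2.75 pos [ 320.7 -187.2  231.5] jaw -87.85 axX [ 0.  0. -1.] axY [1.   0.04 0.  ] w 60.0 F [ 0.5 -0.5 -0.3] q6 0.84
shift cm [ 10.16  19.45 -50.83] rot [ 2.075e+01 -0.000e+00 -1.000e-02] alt [-159.3    0.    -0. ]
```

```bash
python3 -m pendant '[[0,19.4,-50.8,21,0,0,0.5],[0,19.4,-50.8,21,0,0,0.5],[0,19.4,-50.8,21,0,0,0.5],[0,19.4,-50.8,21,0,0,0.5],[0,19.4,-50.8,21,0,0,0.5],[0,19.4,-50.8,21,0,0,0.5],[0,19.4,-50.8,21,0,0,0.5],[0,19.4,-50.8,21,0,0,0.5]]'; python3 -m pendant '[[8,6.3,-16.5,6.5,0,0,0.5],[8,6.3,-16.5,6.5,0,0,0.5],[8,6.3,-16.5,6.5,0,0,0.5],[8,6.3,-16.5,6.5,0,0,0.5],[8,6.3,-16.5,6.5,0,0,0.5]]'; python3 - <<'E'
from h import *
im,c=cam('wrist'); m,cf=mask('dish_c','wrist'); print(cf)
if m is not None:
    print(m.sum(),np.argwhere(m).min(0),np.argwhere(m).max(0)); r,f=fit('dish',(477.7,273.5,-.325),[(m,c)]); print(r,f)
    outline(im,'dish',r,c,(255,0,0))
outline(im,'dish',(477.7,273.5,-.325),c,(0,0,255))
cv2.imwrite('pics/w2.png',im[:,:,::-1])
E
python3 plan.py 496.1 328 60 71.4
```

```text
t: 3.55
ee_pos: [438.3, 153.4, 231.6]
ee_rot: [0.576, 0.411, -0.575, 0.411]
force: [1.2, -1.2, 0.3]
gripper_width: 42.7
t: 4.05
ee_pos: [554.3, 291.0, 148.4]
ee_rot: [-0.598, -0.378, 0.598, -0.378]
force: [1.0, -0.4, -0.8]
gripper_width: 42.9
0.8
10784.0 [173 234] [292 355]
[ 4.76472441e+02  2.74803292e+02 -3.09352792e-01] 0.1571853091709401
t 4.15 pos [552.3 288.5 150.6] jaw -115.42 axX [ 0.    -0.001 -1.   ] axY [ 0.9  -0.43  0.  ] w 43.0 F [-0.9  1.3 -0. ] q6 2.4
shift cm [ 9.06 -6.77 -1.17] rot [-6.82  0.04 -0.02] alt [ 1.732e+02 -0.000e+00 -1.000e-01]
```

View pics/w2.png

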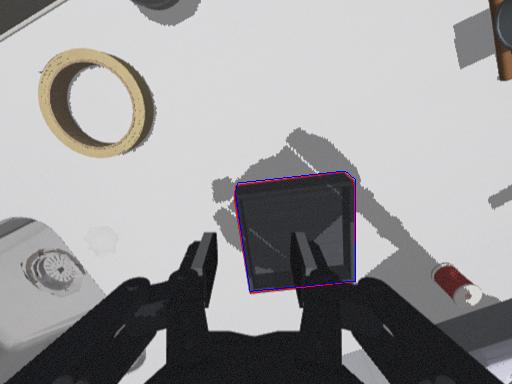

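The close wrist view shows the dish at (295,232), and the wrist fit agrees with the top fit to within about 1.5 mm. Going down over its +y wall.

```bash
python3 -m pendant '[[9,-6.8,-1.2,-6.8,0,0,0.5],[9,-6.8,-1.2,-6.8,0,0,0.5],[9,-6.8,-1.2,-6.8,0,0,0.5],[9,-6.8,-1.2,-6.8,0,0,0.5]]'; python3 plan.py 495.3 328.4 9 71.5
```

```text
t: 4.55
ee_pos: [494.7, 327.5, 59.8]
ee_rot: [-0.573, -0.412, 0.575, -0.413]
force: [0.4, -0.5, 0.7]
gripper_width: 42.5
t 4.55 pos [494.7 327.5  59.8] jaw -108.61 axX [-0.002 -0.002 -1.   ] axY [ 0.95 -0.32 -0.  ] w 42.5 F [ 0.4 -0.5  0.7] q6 2.38
shift cm [ 5.08  0.04 -0.12] rot [-0.11  0.16  0.09] alt [ 1.799e+02  1.000e-01 -3.000e-01]
```

```bash
python3 -m pendant '[[3,0,-0.1,0,0,0,0.5],[5,0,-0.1,0,0,0,0.5],[5,0,-0.1,0,0,0,0.5],[5,0,-0.1,0,0,0,0],[5,0,-0.1,0,0,0,0],[5,0,-0.1,0,0,0,0],[5,0,-0.1,0,0,0,0],[5,0,-0.1,0,0,0,0]]' 60; python3 plan.py 599.5 164.8 13 87
```

```text
t: 5.35
ee_pos: [496.2, 328.7, 11.6]
ee_rot: [-0.574, -0.412, 0.574, -0.413]
force: [0.7, -3.1, 12.6]
gripper_width: 4.0
t 5.35 pos [496.2 328.7  11.6] jaw -108.6 axX [ 0.001 -0.001 -1.   ] axY [ 0.95 -0.32  0.  ] w 4.0 F [ 0.7 -3.1 12.6] q6 2.38
shift cm [-0.12 15.02 12.23] rot [-15.6    0.06  -0.04] alt [ 1.644e+02 -1.000e-01 -1.000e-01]
```

```bash
python3 -m pendant '[[-0.4,0,0,0,0,0,0],[-0.5,3,2.5,-3,0,0,0],[-0.5,6,5,-6,0,0,0],[-0.5,9,7.5,-9,0,0,0],[-0.5,12,10,-12,0,0,0],[-0.5,14,11.5,-15,0,0,0],[-0.5,15,12.2,-15.6,0,0,0],[-0.5,15,12.2,-15.6,0,0,0]]'; python3 - <<'E'
from h import *
for n in('top','scene'):
    im,c=cam(n); m,cf=mask('dish_c',n)
    if m is None: print(n,'none'); continue
    r,f=fit('dish',(596,107,-.05),[(m,c)]); print(n,cf,m.sum(),np.round(r,3),f)
    outline(im,'dish',r,c,(255,0,0))
    if n=='scene': cv2.imwrite('pics/s2.png',im[:,:,::-1])
E
python3 plan.py 599.5 164.8 10 87
```

```text
t: 6.15
ee_pos: [600.5, 164.2, 17.4]
ee_rot: [0.514, 0.485, -0.513, 0.487]
force: [-0.4, 0.4, -1.3]
gripper_width: 3.2
top 0.93 1064.0 [ 5.97143e+02  9.55330e+01 -3.50000e-02] 0.3398015916276027
scene 0.57 1055.0 [ 5.98331e+02  9.99110e+01 -4.10000e-02] 0.22907613394040693
t 6.35 pos [598.7 166.2  17. ] jaw -92.97 axX [ 0.    -0.001 -1.   ] axY [ 1.   -0.05  0.  ] w 3.5 F [-0.7  0.5 -2.4] q6 1.8
shift cm [0.7  0.08 0.14] rot [ 0.03  0.06 -0.01] alt [-1.8e+02  0.0e+00  1.0e-01]
```

View pics/s2.png

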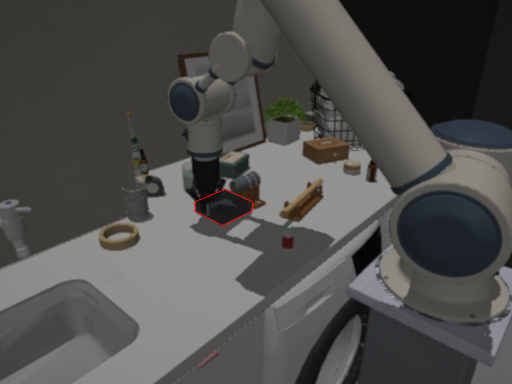

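The dish is held at the pipe's plain end; the load reads about 2.4 N, which matches its weight. Lowering, opening and rising.

```bash
python3 -m pendant '[[0.3,0,0,0,0,0,0],[0.5,0,0,0,0,0,0],[0.5,0,0,0,0,0,0],[0.5,0,0,0,0,0,0.35],[0.3,0,0,0,0,0,0.35],[0.2,0,0,0,0,0,0.35],[-3,0,0,0,0,0,0.35],[-8,0,0,0,0,0,0.35]]'; python3 plan.py 560 120 230 70
```

```text
t: 7.15
ee_pos: [597.0, 165.9, 95.6]
ee_rot: [-0.511, -0.488, 0.515, -0.486]
force: [1.8, 0.8, 0.7]
gripper_width: 29.7
t 7.15 pos [597.  165.9  95.6] jaw -92.99 axX [-0.005 -0.002 -1.   ] axY [ 1.   -0.05 -0.  ] w 29.7 F [1.8 0.8 0.7] q6 1.8
shift cm [-13.41  -3.52   4.81] rot [17.01  0.17  0.26] alt [-163.    -0.4    0.2]
```

```bash
python3 -m pendant '[[-9,0,6,0,0,0,0.7],[-13.4,4.3,11,0,0,0,0.7],[-13.4,4.3,12,0,0,0,0.7],[-13.4,4.3,12,0,0,0,0.7],[-13.4,4.3,12,0,0,0,0.7],[-13.4,4.3,12,0,0,0,0.7]]'; python3 - <<'E'
from h import *
P=None; I={};C={}
for n in('wrist','top'):
    I[n],C[n]=cam(n); m,cf=mask('pipe',n); d,cd=mask('dish_c',n); print(n,cf,cd)
    if m is not None: P,f=fit('pipeclamp',(592,17.5,-.05),[(m,C[n])]); print('pipe',np.round(P,3),round(f,3)); outline(I[n],'pipeclamp',P,C[n],(255,0,0))
    if d is not None: D,f=fit('dish',(596,107,-.05),[(d,C[n])]); print('dish',np.round(D,3),round(f,3)); outline(I[n],'dish',D,C[n],(0,255,0))
cv2.imwrite('pics/w3.png',I['wrist'][:,:,::-1])
E
python3 plan.py 437.3 -76.8 120 10.6
```

```text
t: 7.75
ee_pos: [634.3, 43.7, 229.8]
ee_rot: [-0.512, -0.487, 0.515, -0.486]
force: [-0.1, 0.8, -0.1]
gripper_width: 59.7
wrist 0.69 0.75
pipe [ 5.90859e+02  1.80900e+01 -3.10000e-02] 0.045
dish [ 5.96e+02  1.07e+02 -5.00e-02] 1.0
top 0.56 0.85
pipe [ 5.92948e+02  1.65970e+01 -5.10000e-02] 0.605
dish [636.595 122.541  -0.691] 0.57
t 8.05 pos [633.8  44.9 228.9] jaw -92.93 axX [-0.006 -0.002 -1.   ] axY [ 1.   -0.05 -0.01] w 59.8 F [ 0.  -0.3  1.3] q6 1.6
shift cm [ 11.04 -18.93  13.13] rot [76.47  0.35  0.22] alt [-103.5   -0.2    0.4]
```

View pics/w3.png

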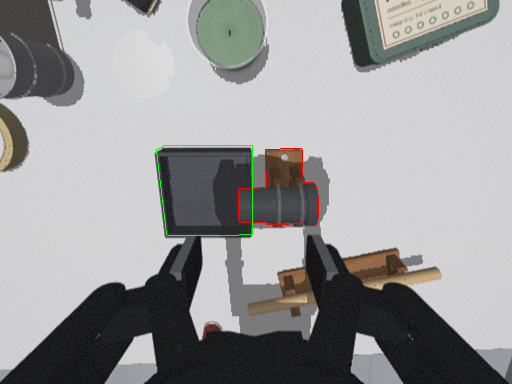

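The wrist view shows the dish at (205,190), flat, with its right edge under the pipe's plain end at (240,205), and the pipe fit agrees with the earlier one. Now the dowel.

```bash
python3 -m pendant '[[0,-18.9,13.1,-103.5,-0.2,0.4,0.7],[0,-18.9,13.1,-103.5,-0.2,0.4,0.7],[0,-18.9,13.1,-103.5,-0.2,0.4,0.7],[0,-18.9,13.1,-103.5,-0.2,0.4,0.7],[4,-18.9,13.1,-103.5,-0.2,0.4,0.7],[4,-18.9,13.1,-103.5,-0.2,0.4,0.7],[4,-18.9,13.1,-103.5,-0.2,0.4,0.7],[4,-18.9,13.1,-103.5,-0.2,0.4,0.7]]'; python3 plan.py 437.3 -76.8 190 10.6
```

```text
t: 8.85
ee_pos: [437.7, -76.1, 190.1]
ee_rot: [0.149, 0.692, -0.149, 0.691]
force: [0.8, -0.6, 0.7]
gripper_width: 59.5
t 8.85 pos [437.7 -76.1 190.1] jaw -24.33 axX [-0.002 -0.001 -1.   ] axY [ 0.41  0.91 -0.  ] w 59.5 F [ 0.8 -0.6  0.7] q6 0.12
shift cm [ 0.01 -0.08 -0.01] rot [-34.93  -0.1    0.07] alt [1.451e+02 1.000e-01 1.000e-01]
```

```bash
python3 -m pendant '[[0,0,0,-34.9,0,0,0.7],[0,0,0,-34.9,0,0,0.7],[0,0,0,-34.9,0,0,0.7],[0,0,0,-34.9,0,0,0.7],[0,0,0,-34.9,0,0,0.7]]'; python3 - <<'E'
from h import *
im,c=cam('wrist'); d,cd=mask('dowel','wrist'); r0,cr=mask('rest_c','wrist'); print(cd,cr)
D,f=fit('dowel',(437.3,-76.8,1.757),[(d,c)]); print('dowel',np.round(D,4),round(f,3),d.sum())
if r0 is not None:
    u=np.maximum(r0,d); M['rd']=M['rest']+M['dowel']; Q,f=fit('rd',(437.3,-80,1.76),[(u,c)]); print('rest+dowel',np.round(Q,4),f)
    Q,f=fit('rest',(437.3,-80,1.76),[(r0,c)]); print('rest',np.round(Q,4),f); outline(im,'rest',Q,c,(0,255,0))
outline(im,'dowel',D,c,(255,0,0)); cv2.imwrite('pics/w4.png',im[:,:,::-1])
E
python3 plan.py 437.3 -76.8 60 10.6
```

```text
t: 9.35
ee_pos: [437.5, -75.7, 189.9]
ee_rot: [-0.067, 0.705, 0.066, 0.703]
force: [0.0, 0.9, -1.1]
gripper_width: 60.1
0.82 0.57
dowel [436.1467 -74.6367   1.7587] 0.057 4410.0
rest+dowel [436.6621 -77.0308   1.7573] 0.08481977153096854
rest [437.7314 -82.6564   1.7547] 0.42198725305604
t 9.5 pos [437.6 -75.9 190. ] jaw 10.35 axX [-0.002 -0.001 -1.   ] axY [-0.18  0.98 -0.  ] w 59.8 F [0.3 0.4 0.3] q6 -0.49
shift cm [13.   -0.07 -0.02] rot [-0.25 -0.12  0.03] alt [179.7   0.    0.2]
```

View pics/w4.png

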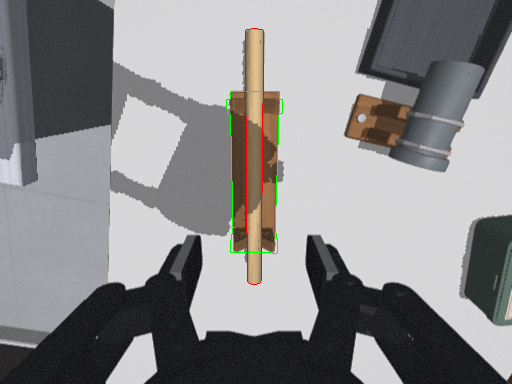

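The view shows the dowel lying along column 255, rows 28–283, in both saddles, with nothing in the jaws' way. Going down to grip it.

```bash
python3 -m pendant '[[5,0,-0.1,0,0,0,0.5],[10,0,-0.1,0,0,0,0.5],[14,0,-0.1,0,0,0,0.5],[16.5,0,-0.1,0,0,0,0.5],[16.8,0,-0.1,0,0,0,0.5],[16.8,0,-0.1,0,0,0,0.5]]'; python3 plan.py 436.4 -76 22 10.77
```

```text
t: 10.1
ee_pos: [436.1, -76.2, 22.0]
ee_rot: [-0.063, 0.705, 0.063, 0.703]
force: [1.2, 0.7, 0.3]
gripper_width: 42.9
t 10.1 pos [436.1 -76.2  22. ] jaw 10.25 axX [-0.003 -0.001 -1.   ] axY [-0.18  0.98  0.  ] w 42.9 F [1.2 0.7 0.3] q6 -0.48
shift cm [-0.    0.01  0.03] rot [-0.52 -0.18 -0.  ] alt [179.5  -0.    0.3]
```

```bash
python3 -m pendant '[[0,0,0,-0.5,-0.2,0,0],[0,0,0,-0.5,-0.2,0,0],[0,0,0,-0.5,-0.2,0,0],[0,0,0,-0.5,-0.2,0,0],[0,0,0,-0.5,-0.2,0,0]]' 60; python3 plan.py 436.4 -76 22 10.77
```

```text
t: 10.6
ee_pos: [437.9, -76.6, 23.5]
ee_rot: [-0.067, 0.702, 0.066, 0.706]
force: [4.0, 1.3, 6.6]
gripper_width: 16.3
t 10.6 pos [437.9 -76.6  23.5] jaw 10.73 axX [ 0.005 -0.001 -1.   ] axY [-0.19  0.98 -0.  ] w 16.3 F [4.  1.3 6.6] q6 -0.5
shift cm [ 0.15  0.09 -0.14] rot [-0.04  0.25  0.11] alt [180.    0.2  -0.4]
```

```bash
python3 -m pendant '[[-3,0,0,0,0,0,0],[-8,0,0,0,0,0,0],[-11,0,0,0,0,0,0],[-11,0,0,0,0,0,0]]' ; python3 plan.py 583 -197 130 -2.3
```

```text
t: 11.0
ee_pos: [439.5, -77.1, 138.2]
ee_rot: [-0.068, 0.7, 0.064, 0.708]
force: [-0.4, 0.7, -1.1]
gripper_width: 16.1
t 11.0 pos [439.5 -77.1 138.2] jaw 10.71 axX [ 0.013 -0.004 -1.   ] axY [-0.19  0.98 -0.01] w 16.1 F [-0.4  0.7 -1.1] q6 -0.5
shift cm [  1.04 -14.44  11.86] rot [13.01  0.7   0.26] alt [-167.    -0.4    1. ]
```

```bash
python3 -m pendant '[[0,-3,2.5,3,0.2,0.1,0],[0,-7,6,6,0.4,0.2,0],[0,-11,9,10,0.6,0.3,0],[0.5,-14,11.5,13,0.7,0.3,0],[1,-14.4,11.9,13,0.7,0.3,0],[1,-14.4,11.9,13,0.7,0.3,0],[1,-14.4,11.9,13,0.7,0.3,0]]' ; python3 plan.py 583 -197 49 -2.3; python3 - <<'E'
from h import *
for n in('top','wrist'):
    im,c=cam(n); d,cd=mask('dowel',n); print(n,cd)
    if n=='top':
        outline(im,'pipeclamp',(591.5,18,-.04),c,(255,0,0))
        if d is not None:
            z=robot.get_state()['ee_pos'][2]+18; M['dw']=[M['dowel'][0]+[0,0,z-41]]; D,f=fit('dw',(583,-197,1.53),[(d,c)]); print(np.round(D,4),f); outline(im,'dw',D,c,(0,255,0))
        a=im[130:250,190:360]
    else: b=im
cv2.imwrite('pics/w5.png',np.vstack([cv2.resize(a,(512,361)),b[:230]])[:,:,::-1])
E
```

```text
t: 11.7
ee_pos: [582.2, -195.7, 130.3]
ee_rot: [0.014, 0.707, -0.013, 0.707]
force: [-0.9, 0.3, -0.3]
gripper_width: 16.1
t 11.7 pos [ 582.2 -195.7  130.3] jaw -2.26 axX [-0.001  0.001 -1.   ] axY [0.04 1.   0.  ] w 16.1 F [-0.9  0.3 -0.3] q6 -0.38
shift cm [ 8.13 -0.14  0.09] rot [ 0.04 -0.07 -0.07] alt [-1.8e+02  1.0e-01 -1.0e-01]
top 0.69
[ 583.4591 -167.2316    1.5256] 0.7650884760384471
wrist 0.78
```

View pics/w5.png

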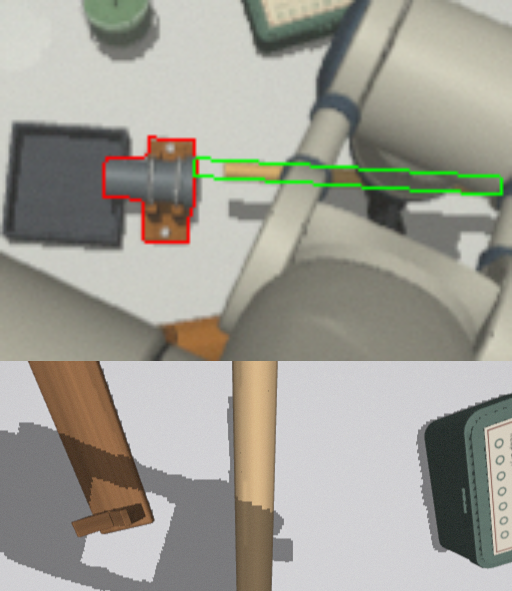

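```bash
python3 -m pendant '[[4,-0.1,0.1,0,0,0,0],[8,-0.1,0.1,0,0,0,0],[8.2,-0.1,0.1,0,0,0,0],[8.2,-0.1,0.1,0,0,0,0]]' ; python3 plan.py 583 -197 49 -2.3; python3 - <<'E'
from h import *
s=robot.get_state(); p=s['ee_pos']; M['dw']=[M['dowel'][0]+[0,0,p[2]+18-41]]
out=[]
for n in('scene','top'):
    im,c=cam(n); big=cv2.resize(im,None,fx=4,fy=4,interpolation=cv2.INTER_CUBIC); c4=(np.diag([4,4,1])@c[0],c[1],c[2])
    u=np.array([.04,1,0]); e=np.array([p[0],p[1],p[2]+18])
    L=proj([e+u*140+[0,0,a] for a in(-9,9)]+[[591.5-.04*45,18-45,68+a] for a in(-26,26)]+[e+u*40,e+u*140]+[[591.5-.04*45,18-45,68],[591.5+.04*45,18+45,68]],c4).astype(int)
    for a,b,col in((0,1,(255,0,0)),(2,3,(0,255,0)),(4,5,(255,0,0)),(6,7,(0,255,0))): cv2.line(big,tuple(map(int,L[a])),tuple(map(int,L[b])),col,1)
    x,y=L[2]; out.append(big[y-180:y+120,x-250:x+250])
cv2.imwrite('pics/s5.png',np.vstack(out)[:,:,::-1])
E
```

```text
t: 12.3
ee_pos: [583.4, -196.5, 49.3]
ee_rot: [0.014, 0.707, -0.013, 0.707]
force: [-0.0, -0.3, 0.1]
gripper_width: 16.0
t 12.3 pos [ 583.4 -196.5   49.3] jaw -2.23 axX [-0.001  0.001 -1.   ] axY [0.04 1.   0.  ] w 16.0 F [-0.  -0.3  0.1] q6 -0.38
shift cm [ 0.03 -0.06 -0.04] rot [ 0.07 -0.07 -0.07] alt [-1.799e+02  1.000e-01 -1.000e-01]
```

View pics/s5.png

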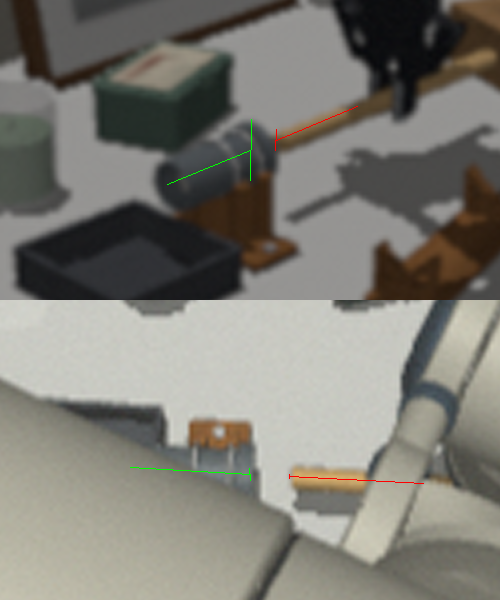

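Dowel and pipe axis line up in both views, with the tip at (276,140) in the scene crop and about 30 mm short of the mouth. Inserting.

```bash
python3 -m pendant '[[0,1,0,0,0,0,0],[0,2,0,0,0,0,0],[0,3,0,0,0,0,0],[0,3.7,0,0,0,0,0],[0,4.2,0,0,0,0,0],[0,4.5,0,0,0,0,0],[0,4.7,0,0,0,0,0],[0,4.8,0,0,0,0,0]]' 90; python3 plan.py 589 -69 49 -2.3
```

```text
t: 13.2
ee_pos: [586.6, -149.1, 50.8]
ee_rot: [0.014, 0.706, -0.014, 0.708]
force: [-0.7, 0.3, -0.9]
gripper_width: 15.6
t 13.2 pos [ 586.6 -149.1   50.8] jaw -2.24 axX [ 0.002 -0.    -1.   ] axY [ 0.04  1.   -0.  ] w 15.6 F [-0.7  0.3 -0.9] q6 -0.31
shift cm [ 0.18  8.01 -0.07] rot [0.06 0.13 0.01] alt [-179.9   -0.     0.2]
```

```bash
python3 -m pendant '[[0.2,0.3,0,0,0,0,0],[0.2,0.6,0,0,0,0,0],[0.2,0.9,0,0,0,0,0],[0.2,1.2,0,0,0,0,0],[0.2,1.5,0,0,0,0,0],[0.2,1.8,0,0,0,0,0]]'; python3 plan.py 589 -69 49 -2.3
```

```text
t: 13.8
ee_pos: [587.2, -131.4, 48.8]
ee_rot: [0.013, 0.706, -0.014, 0.708]
force: [-1.3, -4.6, -0.3]
gripper_width: 15.1
t 13.8 pos [ 587.2 -131.4   48.8] jaw -2.23 axX [ 0.002 -0.001 -1.   ] axY [ 0.04  1.   -0.  ] w 15.1 F [-1.3 -4.6 -0.3] q6 -0.28
shift cm [-0.02  6.24 -0.07] rot [0.07 0.12 0.05] alt [-1.799e+02 -1.000e-01  2.000e-01]
```

```bash
python3 -m pendant '[[0,0.4,0,0,0,0,0],[0,0.8,0,0,0,0,0],[0,1.2,0,0,0,0,0],[0,1.6,0,0,0,0,0],[0,2.0,0,0,0,0,0],[0,2.4,0,0,0,0,0],[0,2.8,0,0,0,0,0],[0,3.2,0,0,0,0,0]]'; python3 plan.py 589 -69 49 -2.3; python3 - <<'E'
from h import *
im,c=cam('scene'); x,y=proj([[593,63,60]],c)[0].astype(int); cv2.imwrite('pics/s6.png',cv2.resize(im[y-50:y+50,x-60:x+60],(600,500),interpolation=cv2.INTER_CUBIC)[:,:,::-1])
E
```

```text
t: 14.6
ee_pos: [588.5, -98.9, 48.8]
ee_rot: [0.014, 0.706, -0.014, 0.708]
force: [0.9, -1.6, -0.4]
gripper_width: 15.4
t 14.6 pos [588.5 -98.9  48.8] jaw -2.24 axX [ 0.002 -0.001 -1.   ] axY [ 0.04  1.   -0.  ] w 15.4 F [ 0.9 -1.6 -0.4] q6 -0.23
shift cm [-0.02  2.99 -0.07] rot [0.06 0.12 0.03] alt [-1.799e+02 -1.000e-01  2.000e-01]
```

View pics/s6.png

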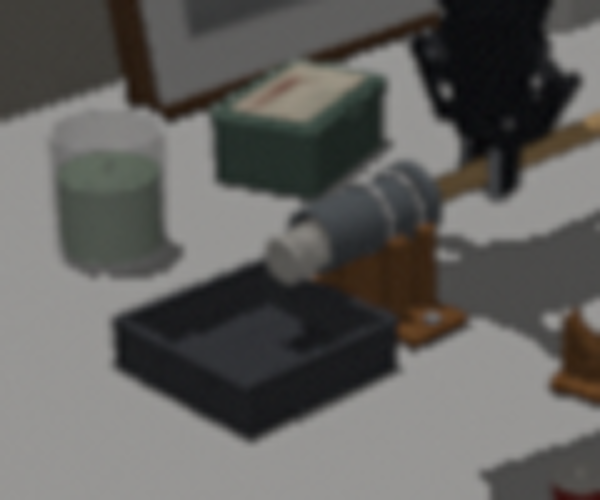

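The reel pokes out of the plain end at (300,250), over the dish, so it's going as planned. Pushing on.

```bash
python3 -m pendant '[[0,0.4,0,0,0,0,0],[0,0.8,0,0,0,0,0],[0,1.2,0,0,0,0,0],[0,1.6,0,0,0,0,0],[0,2.0,0,0,0,0,0],[0,2.4,0,0,0,0,0],[0,2.7,0,0,0,0,0],[0,3,0,0,0,0,0]]'; python3 plan.py 589 -69 49 -2.3; python3 - <<'E'
from h import *
im,c=cam('scene'); x,y=proj([[593,63,60]],c)[0].astype(int); cv2.imwrite('pics/s7.png',cv2.resize(im[y-50:y+50,x-60:x+60],(600,500),interpolation=cv2.INTER_CUBIC)[:,:,::-1])
E
```

```text
t: 15.45
ee_pos: [589.7, -68.1, 48.8]
ee_rot: [0.014, 0.706, -0.014, 0.708]
force: [-0.6, -0.4, 0.2]
gripper_width: 15.4
t 15.45 pos [589.7 -68.1  48.8] jaw -2.22 axX [ 0.002 -0.001 -1.   ] axY [ 0.04  1.   -0.  ] w 15.4 F [-0.6 -0.4  0.2] q6 -0.18
shift cm [-0.02 -0.09 -0.06] rot [0.08 0.11 0.02] alt [-179.9   -0.     0.2]
```

View pics/s7.png

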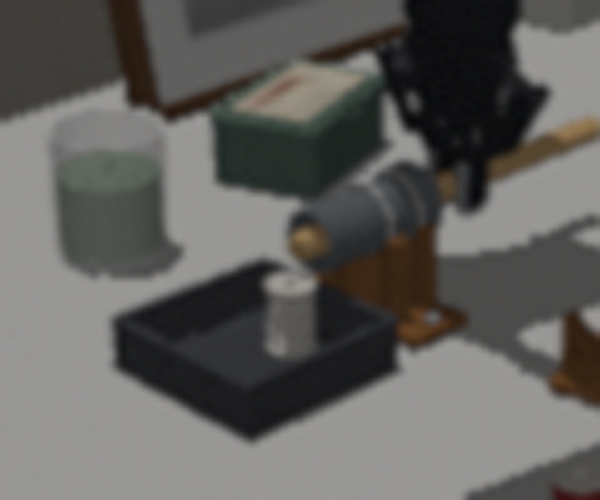

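The reel has dropped and stands inside the dish at (290,315). Withdrawing the dowel.

```bash
python3 -m pendant '[[0,-1,0,0,0,0,0],[0,-2.5,0,0,0,0,0],[0,-4.5,0,0,0,0,0],[0,-7,0,0,0,0,0],[0,-9.5,0,0,0,0,0],[0,-12,0,0,0,0,0],[0,-14,0,0,0,0,0],[0,-14.5,0,0,0,0,0]]'; python3 -m pendant '[[-4,0,0,0,0,0,0],[-9,0,0,0,0,0,0],[-9,0,0,0,0,0,0]]'; python3 plan.py 437 -76.5 138 10.75; python3 - <<'E'
from h import *
im,c=cam('wrist'); d,cd=mask('dowel','wrist'); print(cd)
m=vision.camera_model('wrist'); H=np.linalg.inv(m['hand_eye'])
# dowel in tool frame: axis along tool y at x=-18
C=(m['intrinsics'],H[:3,:3],H[:3,3])
def f(v):
    P=[]
    for y in(-140,140):
        for t in np.linspace(0,2*np.pi,24): P.append([v[0]+9*np.cos(t)+y*v[4]/100,v[1]+y,v[2]+9*np.sin(t)+v[3]/100*y])
    h=cv2.convexHull(((proj(P,C)+.5)*4*16).astype(np.int32)); k=np.zeros((1536,2048),np.uint8); cv2.fillConvexPoly(k,h,255,shift=4)
    k=cv2.resize(k,(512,384),interpolation=cv2.INTER_AREA)/255; k[190:]=0; dd=d.copy(); dd[190:]=0
    return 1-np.minimum(k,dd).sum()/np.maximum(k,dd).sum()
r=minimize(f,[-18,0,0,0,0],method='Nelder-Mead',options=dict(initial_simplex=np.array([[-18,0,0,0,0]]+[list(np.array([-18,0,0,0,0])+5*np.eye(5)[i]) for i in range(5)]),maxiter=400)); print('dowel in tool x,y,z,yaw%,pitch%',np.round(r.x,2),r.fun)
E
```

```text
t: 16.3
ee_pos: [583.7, -216.1, 48.9]
ee_rot: [0.014, 0.706, -0.015, 0.708]
force: [-0.0, -0.7, -0.6]
gripper_width: 15.1
t: 16.6
ee_pos: [586.1, -217.9, 144.9]
ee_rot: [0.013, 0.703, -0.016, 0.711]
force: [1.1, -0.3, 0.5]
gripper_width: 15.5
t 16.6 pos [ 586.1 -217.9  144.9] jaw -2.39 axX [ 0.011 -0.005 -1.   ] axY [ 0.04  1.   -0.  ] w 15.5 F [ 1.1 -0.3  0.5] q6 -0.41
shift cm [  0.46  13.51 -15.49] rot [-13.14   0.59   0.34] alt [166.9   0.5  -0.9]
0.82
dowel in tool x,y,z,yaw%,pitch% [-17.41   3.99  -1.26   0.23   0.43] 0.017189199588583892
```

```bash
python3 -m pendant '[[0,3,-3,-3,0.1,0.1,0],[0,7,-7,-6,0.3,0.2,0],[0,11,-12,-10,0.5,0.3,0],[0,13.5,-15,-13.1,0.6,0.3,0],[0,13.5,-15.5,-13.1,0.6,0.3,0],[0,13.5,-15.5,-13.1,0.6,0.3,0],[0,13.5,-15.5,-13.1,0.6,0.3,0]]'; python3 plan.py 437.5 -76.5 24 10.75
```

```text
t: 17.4
ee_pos: [435.1, -75.7, 138.7]
ee_rot: [-0.065, 0.706, 0.067, 0.702]
force: [0.2, -0.5, -0.1]
gripper_width: 15.4
t 17.4 pos [435.1 -75.7 138.7] jaw 10.71 axX [-0.006  0.002 -1.   ] axY [-0.19  0.98  0.  ] w 15.4 F [ 0.2 -0.5 -0.1] q6 -0.49
shift cm [11.47 -0.16  0.29] rot [-0.04 -0.32 -0.19] alt [180.   -0.3   0.5]
```

```bash
python3 -m pendant '[[4,-0.1,0.2,0,-0.3,-0.2,0],[7,-0.1,0.3,0,-0.3,-0.2,0],[9,-0.1,0.3,0,-0.3,-0.2,0],[10,-0.1,0.3,0,-0.3,-0.2,0],[10,-0.1,0.3,0,-0.3,-0.2,0]]'; python3 plan.py 437.5 -76.5 24 10.75
```

```text
t: 17.9
ee_pos: [437.9, -76.3, 37.5]
ee_rot: [-0.066, 0.705, 0.066, 0.703]
force: [0.2, 0.7, -0.0]
gripper_width: 15.3
t 17.9 pos [437.9 -76.3  37.5] jaw 10.67 axX [-0.002  0.    -1.   ] axY [-0.19  0.98  0.  ] w 15.3 F [ 0.2  0.7 -0. ] q6 -0.49
shift cm [ 1.35 -0.01 -0.04] rot [-0.08 -0.11 -0.04] alt [ 1.799e+02 -1.000e-01  2.000e-01]
```

```bash
python3 -m pendant '[[0.5,0,0,0,0,0,0],[0.9,0,0,0,0,0,0],[1.2,0,0,0,0,0,0],[1.3,0,0,0,0,0,0]]'; python3 plan.py 437.5 -76.5 24 10.75
```

```text
t: 18.3
ee_pos: [438.0, -76.4, 24.5]
ee_rot: [-0.066, 0.705, 0.066, 0.703]
force: [-0.2, 0.9, -1.1]
gripper_width: 15.2
t 18.3 pos [438.  -76.4  24.5] jaw 10.67 axX [-0.002  0.    -1.   ] axY [-0.19  0.98  0.  ] w 15.2 F [-0.2  0.9 -1.1] q6 -0.49
shift cm [ 0.05 -0.01 -0.05] rot [-0.08 -0.09 -0.03] alt [ 1.799e+02 -0.000e+00  1.000e-01]
```

```bash
python3 -m pendant '[[0.1,0,0,0,0,0,0],[0.2,0,0,0,0,0,0],[0.2,0,0,0,0,0,0]]'; python3 -m pendant '[[0,0,0,0,0,0,0.2],[0,0,0,0,0,0,0.4],[0,0,0,0,0,0,0.5],[0,0,0,0,0,0,0.5],[-2,0,0,0,0,0,0.5],[-6,0,0,0,0,0,0.6],[-11,0,0,0,0,0,0.6],[-16,0,0,0,0,0,0.7]]'; python3 - <<'E'
from h import *
im,c=cam('wrist'); d,cd=mask('dowel','wrist'); print(cd)
D,f=fit('dowel',(437,-74,1.757),[(d,c)]); print('dowel wrist',np.round(D,4),round(f,3))
r0,cr=mask('rest_c','wrist'); Q,f=fit('rest',(437.3,-80,1.76),[(r0,c)]); print('rest',np.round(Q,3),f)
ims,cs=cam('scene'); d2,c2=mask('dowel','scene')
if d2 is not None: print('dowel scene',fit('dowel',(437,-74,1.757),[(d2,cs)]))
outline(im,'dowel',D,c,(255,0,0)); cv2.imwrite('pics/w8.png',np.vstack([im[:300],cv2.resize(ims[140:240,170:340],(512,300))])[:,:,::-1])
for q in('dish_c','reel','roll','spare_reel','candle'): print(q,[(np.round(x['centre']).tolist(),round(x['conf'],2)) for x in vision.boxes_of(q,'scene')][:2])
print(robot.get_state()['t'],robot.get_state()['ee_pos'])
E
```

```text
t: 18.6
ee_pos: [438.0, -76.4, 23.4]
ee_rot: [-0.066, 0.704, 0.066, 0.704]
force: [-5.1, -0.0, 25.0]
gripper_width: 15.1
t: 19.4
ee_pos: [437.4, -76.2, 185.1]
ee_rot: [-0.066, 0.705, 0.066, 0.703]
force: [2.1, -0.3, -0.4]
gripper_width: 60.0
0.56
dowel wrist [436.4277 -75.4192   1.7572] 0.066
rest [437.866 -82.652   1.758] 0.3937353528274936
dowel scene (array([434.97463935, -78.04937648,   1.76026327]), np.float64(0.22137901614315536))
dish_c [([590.0, 121.0, 17.0], 0.69)]
reel [([579.0, 86.0, 32.0], 0.73)]
roll [([674.0, 395.0, 18.0], 0.85), ([581.0, 88.0, 32.0], 0.49)]
spare_reel [([332.0, 140.0, 30.0], 0.78)]
candle [([759.0, 71.0, 63.0], 0.62)]
19.9 [437.56031458 -76.22811701 182.40831871]
```

View pics/w8.png

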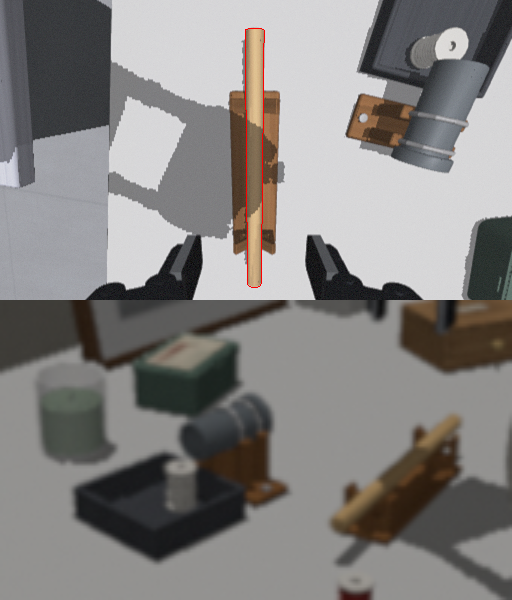

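The dowel lies in both saddles within 1 mm of its first pose. The reel stands in the dish and the gripper is clear, so I'm handing in.

```bash
python3 -c "
from h import *
print(robot.sign_off(), robot.get_state()['t'])"
```

```text
the job is handed in; nothing more can be done
the job is handed in; nothing more can be done
```

I handed the job in at about 20 s of the 61 s allowed. The sign-off gives no verdict, so what follows rests on my own last pictures and readings.

- **Dish:** I pinched it over its far wall and set it down under the plain end. It stands flat, centred about 44 mm beyond the mouth and within about 3 mm of the pipe's line.
- **Reel:** I pushed it through from the collared end with the dowel; the force readings I took reached about 5 N. It dropped into the dish and stands upright inside it. The gripper stayed well clear of the reel.
- **Dowel:** It lies in both notches, within about 1 mm and 0.002 rad of where it was at the start (wrist-camera fit). I pressed it into the notches with a brief 25 N before letting go.
- **Bystanders:** My last check covered the tape roll, the spare reel and the candle. They read within about 5 mm of their first positions, which is detector noise. I did not look again at the wax pot or the dropper, but the arm never worked near them.

Two fits disagreed:
- **Dish after placing:** The automatic fit failed while the arm and pipe hid part of it. I judged its place from the close wrist view and the known tool position instead.
- **Dowel at the end:** The scene-camera fit was poor and put it about 3 mm from the wrist fit, which is within the calibration error.

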